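# Weigh the hold-down open and load the copper slip

## Robot

A 6-joint arm with a two-finger parallel gripper is mounted at the origin on the work surface. World frame = base frame: x ahead of the robot, y to its left, z up, the work surface at z = 0. Lengths are in mm, angles in rad, forces in N, time in s.
With the tool pointing down it reaches from about 350 to 775 mm from the base axis. Payload 7.3 kg.
Tool frame: the origin (TCP) lies midway between the tips of the shut fingers; the grasp point (between the pads) lies 19 mm behind it; z points along the fingers, y is the direction in which the jaws open and shut (so a half turn about z gives the same grasp; the last joint's range is limited). The gripper opens to 92 mm and grips with 3 to 60 N. Pads are 19 mm wide; open, the fingers measure 130 mm over their backs; the gripper's body (75 mm by 190 mm) begins 47 mm behind the grasp point.
Start: joints at [-1.402, 0.342, 1.524, -0, 1.275, -0.146], TCP at [162.576, -499.213, 226.741] pointing down, gripper open.
Joint ranges: [-2.53, 2.53], [-0.77, 2.02], [0.04, 2.7], [-1, 4.14], [0.28, 2.66], [-3.11, 3.11]. Speed limits (rad/s): [2.57, 2.57, 3.14, 3.14, 3.14, 3.14].

## Interface

Orientations are given as [roll, pitch, yaw] about the fixed x, y, z axes, in that order (R = Rz(yaw) Ry(pitch) Rx(roll)).
In Python, from plant import sensors, imaging, ticket gives the robot as it stands. The module is installed in compiled form; this text tells all that it offers.
- The arm moves only by the tool arm_command, never from a script. Its argument "increments" is one flat list of numbers, 5 for each row, row after row: the closure, from 0 (fully open) to 1 (shut), then the shift along the tool's x, y, z in mm, then the turn about the tool's z in degrees. In form: [hand, dx, dy, dz, spin, hand, dx, dy, dz, spin, ...]. A call has 1 to 20 rows; each row is the pose to reach, as a shift and turn from the pose commanded when the call began, along the tool's axes at that moment; what a row does not reach only later rows make up. A row lasts 1/8 s, in which the tool goes at most 62.5 mm and 10.7 degrees, less where a joint would pass 70% of its speed; a pose out of reach is approached as far as the arm can. A call with a gripper value outside its range is refused whole. The fingers move at their own pace and stop on an object; the grip force is fixed at half the most. Time passes only in rows, so rows that repeat a pose let the fingers close. It gives the time, the measured TCP pose, the force and the opening at its end, in the units of the state.
- sensors.get_obs(): the state, without advancing time (a new reading comes with each control period).
- imaging.capture(name): name is "side" or "top" or "wrist"; returns the picture (384x512x3 uint8, blue, green, red); there is no depth.
- imaging.calibration(name): a dict with "fx", "fy", "cx", "cy" (pixels), "world_to_cam" (4x4, takes a point from world to camera coordinates); the wrist camera has in their place "hand_eye" (4x4, takes a point from camera to tool coordinates, whose origin is the TCP and whose axes are the flange's). Camera axes: x right, y down, z forward; pixel columns grow to the right and rows downward; lengths in mm; the calibration is good to about 2 mm. A picture is of the moment at which its call begins: read the wrist's pose just before it. calibration takes no time and is no camera call.
- ticket.close_job(): hands the job in, once; it reports no verdict.
The state is a dict: "time": time; "joint_positions": joint angles; "dq": joint speeds; "tau": joint torques, N m; "tool_pos": TCP position; "tcp_rot": TCP orientation; "contact_force": force on the tool from outside, world axes, zero at the start; "moment": the same for the moment, N m; "grip_width": finger opening in mm.
Only numpy, scipy, OpenCV 4.12 (cv2) and the standard library are available. Lean on these libraries where they do the work, as an engineer would, in place of code of your own. Each camera call takes 0.05 s, during which the arm holds its last target. There are 200 camera calls.

## Task

Get the engraver's hold-down ready: stand the brass weight in the blue dish on the tail of its sprung arm, so that the rubber foot stays fully lifted, then slide the wooden slip with the copper plate (not the silver-coloured one) in flat under the lifted foot, in line with the base, until the copper plate is centred below the foot. Leave the weight in the dish, the foot up and the slip lying on the base: the engraver will square it up and let the foot down herself.

Things in the scene. Friction and masses are not known exactly. Their poses are not given: they have to be found in the camera images.
- weight_mid (a point): Loose brass weight standing on the bench: a solid upright cylinder 42 mm in diameter, 60 mm high, with two dark rings, about 0.65 kg. This point is its centre, 30 mm above its underside; z is up its axis.
- copper_slip_grip (a point): Loose pale wooden board 130x50x10 mm (0.1 kg) with a dark upright grip, 24 mm (x) by 20 mm (y), up to 70 mm above the board's underside. Point: grip's centre, 40 mm above that underside, 15 mm from the rear end. x points to the nose, 115 mm ahead. The copper plate (50x40 mm) is centred 80 mm ahead. Pinch the grip across y. A twin slip with a silver plate may lie in either place.
- bed (a point): Fixed hold-down: steel base 12 mm thick, 90 mm wide, from x=-110 to 150 mm. Point: on the base's top, below the foot; x points from the open end, where the slip enters, to the arm's pivot at x=100 (posts 62 mm high). Foot: 24 mm rubber disc, 2 mm above the base when down; lifted, 24 mm above it and 7 mm nearer the open end. The arm from foot to pivot is 22 mm wide, 40 to 50 mm up.
- dish (a point): Middle of the floor of the blue square dish on the arm's tail, 70 mm inside, rim 5 mm high. It lies in line with the base, 167 mm from the bed point along the bed's x, 47 mm above the bed point with the foot down. It sinks to 32 mm above it as the foot lifts fully, leaning 0.11 rad towards the pivot at first and 0.11 rad away from it at the end.
- sprung_arm (a joint): Sprung arm's angle: 0 with the foot down, where a light spring keeps it; 0.22 rad with the foot fully lifted, at a stop. About 3 to 4 N on the middle of the dish lifts it fully; the weight alone, standing in the dish, does so and keeps it there.
Mind the look-alikes: they are no part of the job. What is shaped like the part that bears copper_slip_grip but purple is not meant. Of the things that look like the part that bears weight_mid, the larger one is meant.

How it is judged (in metres and radians):
On the way:
1. the weight stands in the dish and the foot is fully lifted, before the slip is under it (value of joint sprung_arm above 0.18 rad and x of weight_mid in the frame of bed between 0.13 and 0.205 m and y of weight_mid in the frame of bed between -0.035 and 0.035 m and angle between weight_mid's own z axis and vertical below 0.3 rad and horizontal distance between copper_slip_grip and bed above 0.11 m), for 0.2 s.
At the end, for the whole second after the job is handed in: The brass weight stands in the dish (upright within 17 degrees) and holds the foot lifted (arm above 0.18 rad); the copper slip lies flat on the base, in line with it within 12 degrees, the bed point within 20 mm lengthways and 16 mm sideways of the middle of the copper plate; nothing is held (value of joint sprung_arm above 0.18 rad and x of weight_mid in the frame of bed between 0.13 and 0.205 m and y of weight_mid in the frame of bed between -0.035 and 0.035 m and angle between weight_mid's own z axis and vertical below 0.3 rad and x of bed in the frame of copper_slip_grip between 0.06 and 0.1 m and y of bed in the frame of copper_slip_grip between -0.016 and 0.016 m and angle between the x axis of copper_slip_grip and the x axis of bed, either way round below 0.21 rad and angle between copper_slip_grip's own z axis and vertical below 0.1 rad and z of copper_slip_grip in the frame of bed between 0.035 and 0.045 m); the robot touches nothing.
It also fails if it takes over 48 s, if anything falls off the work surface, if the arm or the gripper's body presses on something with over 40 N, if the wrist force passes 120 N, or if a joint passes its speed limit or range.

## Working session

There is one attempt and no reset: what is moved stays moved. The work goes in short steps, Python scripts to look and compute and a tool call to move; the robot and the scene stay as the last step left them, time stands still between calls to the robot, and variables do not carry over. Pictures are saved under pics/ and viewed, about 8 in all and at most 12, crops included, and the job is handed in when it is done.

Besides the shell and the picture viewer there is one more tool, called as name(argument=value, ...) on one line, values as JSON. arm_command: Moves the arm, as the interface text tells. Its arguments: {"type":"object","properties":{"increments":{"type":"array","items":{"type":"number"}}},"required":["increments"]}

```bash
mkdir -p pics
cat > h.py <<'E'
import numpy as np, cv2
from plant import sensors, imaging, ticket
from scipy.spatial.transform import Rotation as R
def cam(n,obs=None):
    c=imaging.calibration(n)
    if n=="wrist":
        o=obs or sensors.get_obs(); T=np.eye(4)
        T[:3,:3]=R.from_euler('xyz',o["tcp_rot"]).as_matrix(); T[:3,3]=o["tool_pos"]
        W=T@np.array(c["hand_eye"])
    else: W=np.linalg.inv(np.array(c["world_to_cam"]))
    return c,W
def ray(cw,u,v,z):
    c,W=cw
    d=W[:3,:3]@[(u-c["cx"])/c["fx"],(v-c["cy"])/c["fy"],1]
    return W[:3,3]+d*(z-W[2,3])/d[2]
def proj(cw,p):
    c,W=cw; q=W[:3,:3].T@(np.array(p)-W[:3,3])
    return c["fx"]*q[0]/q[2]+c["cx"],c["fy"]*q[1]/q[2]+c["cy"]
E
python3 - <<'E'
from h import *
a=imaging.capture("top");b=imaging.capture("side")
cv2.imwrite("pics/top.png",a);cv2.imwrite("pics/side.png",b)
for n in("top","side"):
    c,W=cam(n);print(n,c["fx"],W.round(2).tolist())
o=sensors.get_obs();print(o["tool_pos"],o["tcp_rot"],o["time"])
E
```

```text
top 401.371003882959 [[-0.02, -0.99, 0.11, 317.41], [-1.0, 0.02, 0.0, -21.08], [-0.01, -0.11, -0.99, 1328.29], [0.0, 0.0, 0.0, 1.0]]
side 487.17573274882767 [[-0.97, -0.14, 0.2, 229.18], [-0.25, 0.61, -0.75, 848.45], [-0.02, -0.78, -0.63, 788.01], [0.0, 0.0, 0.0, 1.0]]
[ 162.50618399 -498.83548331  226.1198971 ] [-3.14025375e+00 -2.00679704e-04  3.14795888e-01] 0.1
```

View pics/top.png

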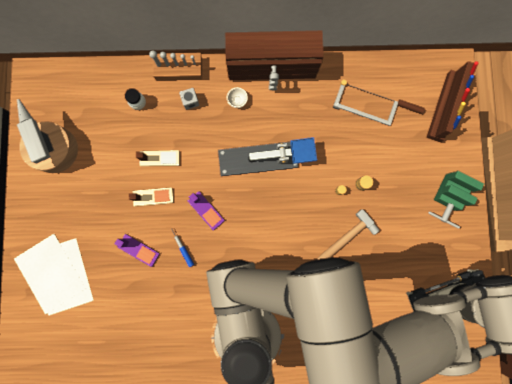

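View pics/side.png

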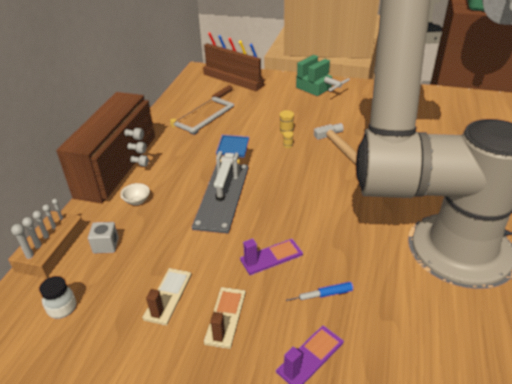

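The top view shows the copper slip at about (152,196) with its grip at (136,197), the bed from (220,160) to (300,150), the dish at (304,151), and the large weight at (366,183). The side view agrees: weight at (287,121), dish at (233,146), copper slip at (226,315). Next I'll measure by colour.

```bash
python3 - <<'E'
from h import *
def blob(im,lo,hi,box,n=0):
    h=cv2.cvtColor(im,cv2.COLOR_BGR2HSV); m=cv2.inRange(h,lo,hi); k=np.zeros_like(m); x0,y0,x1,y1=box; k[y0:y1,x0:x1]=m[y0:y1,x0:x1]
    c=max(cv2.findContours(k,cv2.RETR_EXTERNAL,cv2.CHAIN_APPROX_NONE)[0],key=cv2.contourArea)
    return cv2.minAreaRect(c),cv2.contourArea(c)
t=cv2.imread("pics/top.png");c=cam("top")
def show(name,lo,hi,box,z):
    r,a=blob(t,lo,hi,box); print(name,np.round(r[0],1),np.round(r[1],1),a,"->",ray(c,*r[0],z).round(1))
    pts=[ray(c,*p,z)[:2] for p in cv2.boxPoints(r)]; 
    e=max([(pts[i+1]-pts[i]) for i in range(2)],key=np.linalg.norm); print("   long edge",np.linalg.norm(e).round(1),"ang",np.degrees(np.arctan2(e[1],e[0])).round(1))
show("dish",(100,120,60),(125,255,255),(285,130,325,175),61)
show("board",(15,10,170),(35,110,255),(125,185,180,208),10)
show("copper",(3,90,120),(14,255,255),(148,185,180,208),10)
show("grip",(0,40,0),(20,255,100),(120,185,150,208),70)
show("weight",(20,100,80),(32,255,255),(352,170,382,196),58)
show("base",(0,0,20),(179,90,110),(212,135,300,180),12)
E
python3 - <<'E'
import cv2
t=cv2.imread("pics/top.png")
cv2.imwrite("pics/c.png",cv2.resize(t[130:210,120:390],None,fx=2.96,fy=2.96,interpolation=cv2.INTER_CUBIC))
E
```

```text
dish [302.9 150.4] [22.4 24.1] 483.0 -> [ 587.  -190.5   61. ]
   long edge 77.5 ang -83.4
board [152.3 196.4] [15.5 39.9] 431.5 -> [453.3 305.   10. ]
   long edge 132.0 ang -86.3
copper [163.5 196. ] [22. 31.] 230.5 -> [454.  267.9  10. ]
   long edge 102.9 ang -91.1
grip [135. 197.] [ 6. 10.] 25.5 -> [446.4 344.8  70. ]
   long edge 31.6 ang -91.1
weight [366.  181.5] [11. 12.] 101.0 -> [ 482.7 -388.6   58. ]
   long edge 38.2 ang -91.2
base [258.3 158.6] [26.  77.9] 1262.5 -> [572.7 -47.9  12. ]
   long edge 260.3 ang -84.3
```

View pics/c.png

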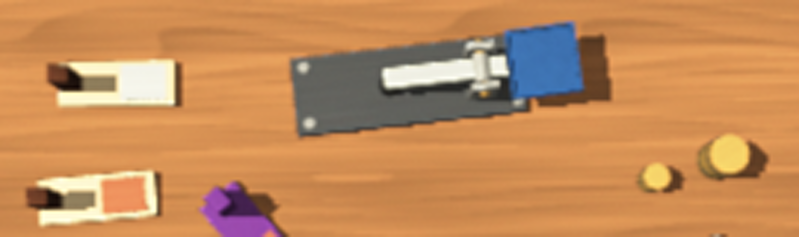

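arm_command(increments=[0,339,-5,26,-78,0,339,-5,26,-78,0,339,-5,26,-78,0,339,-5,26,-78,0,339,-5,26,-78,0,339,-5,26,-78,0,339,-5,26,-78,0,339,-5,26,-78,0,339,-5,26,-78,0,339,-5,26,-78])

```text
time: 1.35
tool_pos: [483.2, -389.5, 200.5]
tcp_rot: [-3.141, -0.0, 1.675]
contact_force: [0.0, 1.8, 0.8]
grip_width: 91.9
```

```bash
cat >> h.py <<'E'
def circ(im,cw,z,box=None):
    m=cv2.inRange(cv2.cvtColor(im,cv2.COLOR_BGR2HSV),(18,90,60),(34,255,255))
    for k in cv2.findContours(m,cv2.RETR_EXTERNAL,cv2.CHAIN_APPROX_NONE)[0]:
        if cv2.contourArea(k)>60:
            (u,v),r=cv2.minEnclosingCircle(k); print("yellow",round(u),round(v),round(r,1),cv2.boundingRect(k),ray(cw,u,v,z).round(1))
E
python3 - <<'E'
from h import *
o=sensors.get_obs(); w=imaging.capture("wrist"); cw=cam("wrist",o)
cv2.imwrite("pics/w1.png",w); print(o["tool_pos"],o["tcp_rot"],o["joint_positions"],o["time"]); circ(w,cw,60)
print(cw[0]["hand_eye"])
print(proj(cw,(483,-389,60)))
E
```

```text
[ 483.21352188 -389.49632663  200.48996825] [-3.14129118e+00 -2.89580501e-04  1.67493264e+00] [-8.01801792e-01  5.38745219e-01  1.28165384e+00 -6.04734586e-05
  1.32160749e+00 -9.05923228e-01] 1.35
yellow 376 330 134.7 (242, 323, 270, 15) [ 644.4 -558.    60. ]
yellow 423 286 27.4 (407, 259, 30, 54) [ 682.7 -492.5   60. ]
yellow 88 286 27.3 (76, 259, 30, 54) [ 310.9 -531.6   60. ]
yellow 256 173 24.3 (236, 149, 40, 49) [ 483.  -383.7   60. ]
yellow 243 98 14.5 (230, 84, 27, 29) [ 464.2 -314.1   60. ]
[[ 8.04419622e-04 -9.55234867e-01 -2.95847430e-01  7.94839301e+01]
 [ 9.99999499e-01  5.92096166e-04  8.07268517e-04  6.09370749e-01]
 [-5.95960905e-04 -2.95847932e-01  9.55234864e-01 -1.58592201e+02]
 [ 0.00000000e+00  0.00000000e+00  0.00000000e+00  1.00000000e+00]]
(np.float64(254.944762792829), np.float64(178.30305822757578))
```

View pics/w1.png

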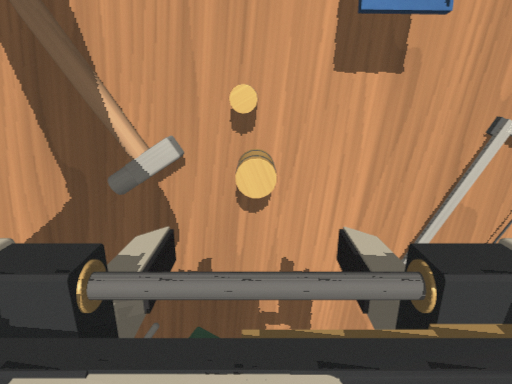

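The wrist view shows the weight's top face at (256,178), which matches the predicted (255,178). The hammer at (145,165) clears the fingers. Lowering, gripping and lifting.

arm_command(increments=[0,1,0,60,0,0,1,0,110,0,0,1,0,150,0,0,1,0,178,0,0,1,0,178,0,0.7,1,0,178,0,0.7,1,0,178,0,0.7,1,0,178,0,0.7,1,0,178,0,0.7,1,0,178,0,0.7,1,0,178,0])

```text
time: 2.78
tool_pos: [483.1, -388.5, 22.9]
tcp_rot: [-3.141, 0.0, 1.676]
contact_force: [-1.0, 0.5, 1.7]
grip_width: 41.4
```

arm_command(increments=[0.7,0,0,-30,0,0.7,0,0,-80,0,0.7,25,30,-130,0,0.7,50,60,-180,0,0.7,78,90,-230,0,0.7,78,101,-277,0,0.7,78,101,-277,0,0.7,78,101,-277,0])

```text
time: 3.78
tool_pos: [574.4, -300.1, 296.8]
tcp_rot: [-3.138, -0.003, 1.676]
contact_force: [0.1, -0.4, -7.5]
grip_width: 41.5
```

Run:
```python
from h import *
o=sensors.get_obs(); w=imaging.capture("wrist"); cw=cam("wrist",o)
cv2.imwrite("pics/w2.png",w); print(o["tool_pos"],o["tcp_rot"],o["grip_width"],o["contact_force"],o["time"])
m=cv2.inRange(cv2.cvtColor(w,cv2.COLOR_BGR2HSV),(100,120,40),(125,255,255))
k=max(cv2.findContours(m,0,1)[0],key=cv2.contourArea)
r=cv2.minAreaRect(k);print(r,ray(cw,*r[0],62))
q=cv2.boxPoints(r);print(q.round(),[ray(cw,*p,62).round(1) for p in q])
print("pred dish",proj(cw,(587.3,-194,62)),"bed",proj(cw,(570.7,-28,12)))
```

```text
[ 574.40623074 -300.05524674  296.78850587] [-3.13757197e+00 -3.00532340e-03  1.67585611e+00] 41.51593688407685 [ 0.11086723 -0.36904141 -7.50722856] 3.775
((278.3053894042969, 71.9522933959961), (64.02835083007812, 67.44058990478516), 1.2453641891479492) [ 589.55475688 -190.85389996   62.        ]
[[246. 105.]
 [247.  38.]
 [311.  39.]
 [310. 106.]] [array([ 554.4, -232.7,   62. ]), array([ 548.9, -157.8,   62. ]), array([ 622.7, -151.5,   62. ]), array([ 632.7, -226. ,   62. ])]
pred dish (np.float64(276.0949250490565), np.float64(74.54370801448452)) bed (np.float64(277.1680425470748), np.float64(-72.2345734956468))
```

View pics/w2.png

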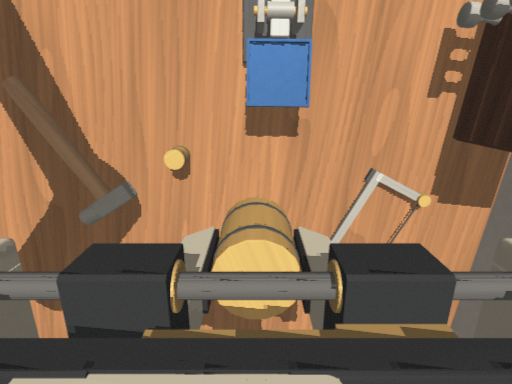

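The dish is at (278,72) in the wrist view, about (589,-192) in world and in line with the base. The weight is held upright. Moving above the dish.

arm_command(increments=[0.7,40,12,20,0,0.7,80,25,60,0,0.7,105,25,110,0,0.7,105,25,150,0,0.7,105,25,180,0,0.7,105,25,180,0,0.7,105,25,180,0])

```text
time: 4.7
tool_pos: [589.3, -193.8, 120.0]
tcp_rot: [3.141, 0.0, 1.675]
contact_force: [0.7, -0.0, -4.7]
grip_width: 41.8
```

arm_command(increments=[0.7,1,0,15,0,0.7,1,0,28,0,0.7,1,0,36,0,0.7,1,0,42,0,0.7,1,0,46,0,0.7,1,0,49,0,0.7,1,0,51,0,0.7,1,0,52,0,0.7,1,0,52,0])

```text
time: 5.82
tool_pos: [589.6, -192.3, 68.7]
tcp_rot: [3.14, 0.001, 1.676]
contact_force: [-2.2, 2.3, 4.4]
grip_width: 41.5
```

Run:
```python
from h import *
b=imaging.capture("side");cv2.imwrite("pics/s2.png",cv2.resize(b[80:240,160:320],None,fx=3.5,fy=3.5,interpolation=cv2.INTER_CUBIC))
```

```text
(no output)
```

View pics/s2.png

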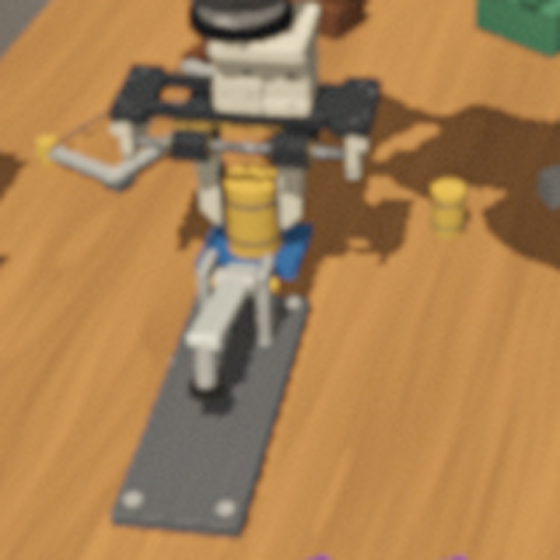

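The side view shows the weight (250,210 in the crop) in the blue dish and the foot raised (205,375). The dish now takes about 9 N. Releasing and retreating.

arm_command(increments=[0.5,0,0,0,0,0.45,0,0,0,0,0.3,0,0,0,0,0,0,0,0,0,0,0,0,0,0,0,0,0,0,0,0,0,0,-30,0,0,0,0,-80,0,0,0,0,-130,0,0,0,0,-170,0,0,0,0,-170,0])

```text
time: 7.25
tool_pos: [590.7, -192.9, 241.8]
tcp_rot: [3.135, 0.004, 1.676]
contact_force: [0.6, -0.2, -0.4]
grip_width: 91.8
```

arm_command(increments=[0,40,-4,-30,0,0,84,-7,-58,0,0,84,-7,-58,0,0,84,-7,-58,0])

```text
time: 7.75
tool_pos: [573.1, -109.7, 294.4]
tcp_rot: [-3.14, -0.0, 1.676]
contact_force: [0.4, -0.5, 0.5]
grip_width: 91.6
```

Run:
```python
from h import *
o=sensors.get_obs(); w=imaging.capture("wrist"); cw=cam("wrist",o)
cv2.imwrite("pics/w3.png",w); print(o["tool_pos"],o["time"])
print("pred bed",proj(cw,(570.7,-28,12)))
u=np.array([np.cos(np.radians(-84.3)),np.sin(np.radians(-84.3))]);n=np.array([-u[1],u[0]])
for a,b in((-110,45),(-110,-45)): print(proj(cw,[*(np.array([570.7,-28])+a*u+b*n),12]))
m=cv2.inRange(cv2.cvtColor(w,cv2.COLOR_BGR2HSV),(0,0,35),(179,60,125)); m[200:]=0
k=max(cv2.findContours(m,0,1)[0],key=cv2.contourArea)
r=cv2.minAreaRect(k);print(r);q=cv2.boxPoints(r);print([(p.round(),ray(cw,*p,12).round(1)[:2]) for p in q])
```

```text
[ 573.13258188 -109.68941612  294.44862847] 7.75
pred bed (np.float64(260.1862868164827), np.float64(94.01976690398799))
(np.float64(297.0060816608286), np.float64(2.4155781358679462))
(np.float64(225.29884199773872), np.float64(1.8691821501860488))
((264.5, 99.5), (195.0, 69.0), 90.0)
[(array([230.,   2.], dtype=float32), array([520.9,  77.5])), (array([299.,   2.], dtype=float32), array([607. ,  86.6])), (array([299., 197.], dtype=float32), array([ 644.9, -168.4])), (array([230., 197.], dtype=float32), array([ 541.9, -179.4]))]
```

View pics/w3.png

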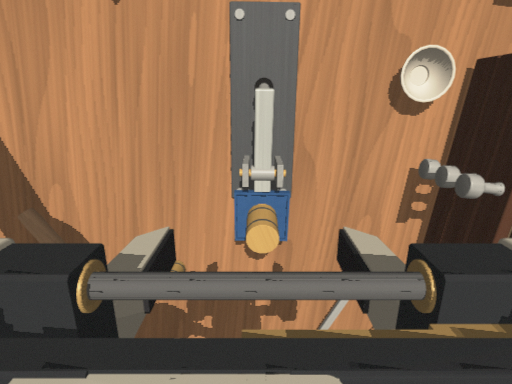

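The base's open-end corners are at (230,2) and (299,2), the foot is at (264,87), and the weight stands in the dish at (262,232). The base axis lines up with tool x. Bed ≈ (574.5,-28), direction about -84°. Next is the slip.

arm_command(increments=[0,60,-12,0,0,0,120,-24,0,0,0,180,-36,0,0,0,240,-48,10,0,0,300,-60,20,0,0,360,-72,35,0,0,385,-80,50,0,0,385,-80,50,0,0,385,-80,50,0])

```text
time: 8.93
tool_pos: [454.1, 263.9, 245.2]
tcp_rot: [-3.141, 0.001, 1.675]
contact_force: [0.3, 0.2, -0.4]
grip_width: 92.0
```

Run:
```python
from h import *
o=sensors.get_obs(); w=imaging.capture("wrist"); cw=cam("wrist",o)
cv2.imwrite("pics/w4.png",w); print(o["tool_pos"],o["tcp_rot"],o["time"])
print("pred grip",proj(cw,(450,355,70)))
h=cv2.cvtColor(w,cv2.COLOR_BGR2HSV)
for n,lo,hi,z in(("copper",(3,110,150),(12,255,255),10),("board",(15,10,170),(35,110,255),10),("dark",(0,60,0),(15,255,90),70)):
    m=cv2.inRange(h,lo,hi); m[230:]=0
    for k in sorted(cv2.findContours(m,0,1)[0],key=cv2.contourArea)[-2:]:
        r=cv2.minAreaRect(k); q=[ray(cw,*p,z)[:2].round(1) for p in cv2.boxPoints(r)]
        print(n,np.round(r[0]),np.round(r[1]),ray(cw,*r[0],z).round(1),[x.tolist() for x in q])
```

```text
[454.10367547 263.87250296 245.22189486] [-3.14085784e+00  9.07266559e-04  1.67503794e+00] 8.925
pred grip (np.float64(260.554572481092), np.float64(83.48196551216715))
copper [259. 152.] [31. 39.] [457.6 274.2  10. ] [[439.2, 247.2], [436.3, 297.5], [475.4, 300.2], [479.8, 250.0]]
copper [105.  94.] [36. 42.] [264.6 325.2  10. ] [[232.5, 311.1], [260.1, 355.6], [296.3, 339.0], [269.5, 293.2]]
board [358. 153.] [ 40. 105.] [584.9 286.1  10. ] [[558.0, 218.6], [559.9, 351.8], [609.3, 347.8], [612.7, 213.1]]
board [259. 126.] [ 42. 106.] [454.6 307.4  10. ] [[430.6, 237.8], [426.1, 367.7], [476.3, 370.5], [486.0, 240.6]]
dark [496. 151.] [ 6. 21.] [712.2 312.7  70. ] [[708.6, 302.3], [708.5, 324.4], [715.7, 323.0], [715.9, 300.8]]
dark [368. 118.] [19. 22.] [566.1 333.   70. ] [[557.5, 321.2], [554.3, 343.5], [574.6, 344.5], [578.2, 322.1]]
```

View pics/w4.png

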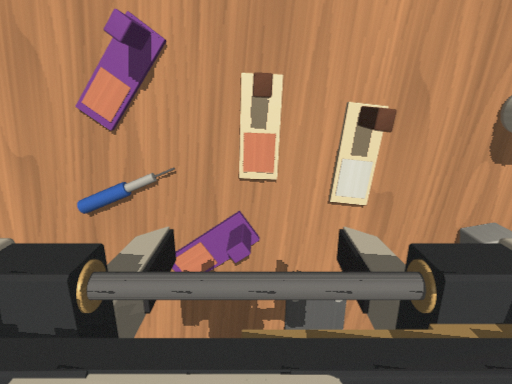

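The copper slip lies at board centre (259,126), plate (259,152), grip top (263,80). Its grip is about (452.6,354), heading -86.5°. The silver twin at (358,153) and the purple ones are clear of the fingers. Grasping.

arm_command(increments=[0,50,4,20,2,0,90,8,60,2.5,0,90,8,110,2.5,0,90,8,150,2.5,0,90,8,185,2.5,0,90,8,210,2.5,0,90,8,222,2.5,0,90,8,222,2.5,0.95,90,8,222,2.5,0.95,90,8,222,2.5,0.95,90,8,222,2.5,0.95,90,8,222,2.5,0.95,90,8,222,2.5,0.95,90,8,222,2.5,0.95,90,8,222,2.5,0.95,90,8,222,2.5])

```text
time: 10.98
tool_pos: [451.9, 355.3, 23.6]
tcp_rot: [-3.142, 0.0, 1.633]
contact_force: [-0.5, 0.4, -0.2]
grip_width: 19.8
```

arm_command(increments=[0.95,0,0,-30,0,0.95,0,0,-70,0,0.95,-20,8,-97,0,0.95,-60,23,-97,-1,0.95,-110,42,-97,-2,0.95,-160,61,-97,-2.5,0.95,-205,80,-97,-2.5,0.95,-240,92,-97,-2.5,0.95,-240,92,-97,-2.5,0.95,-240,92,-97,-2.5])

```text
time: 12.22
tool_pos: [558.1, 121.8, 120.5]
tcp_rot: [-3.141, -0.0, 1.676]
contact_force: [-0.3, 1.2, -1.2]
grip_width: 19.8
```

Run:
```python
from h import *
o=sensors.get_obs(); w=imaging.capture("wrist");b=imaging.capture("side");t=imaging.capture("top")
print(o["tool_pos"],o["tcp_rot"],o["time"],o["grip_width"])
s=cv2.resize(b[90:330,150:330],None,fx=2,fy=2,interpolation=cv2.INTER_CUBIC)
t2=cv2.resize(t[110:230,130:330],None,fx=2,fy=2,interpolation=cv2.INTER_CUBIC)
im=np.zeros((480,760,3),np.uint8);im[:480,:360]=s;im[:240,360:760]=t2;im[240:,360:680]=cv2.resize(w,(320,240))
cv2.imwrite("pics/m5.png",im)
```

```text
[558.09664142 121.7833132  120.47903059] [-3.14090944e+00 -3.01334860e-04  1.67584861e+00] 12.225 19.824035639560968
```

View pics/m5.png

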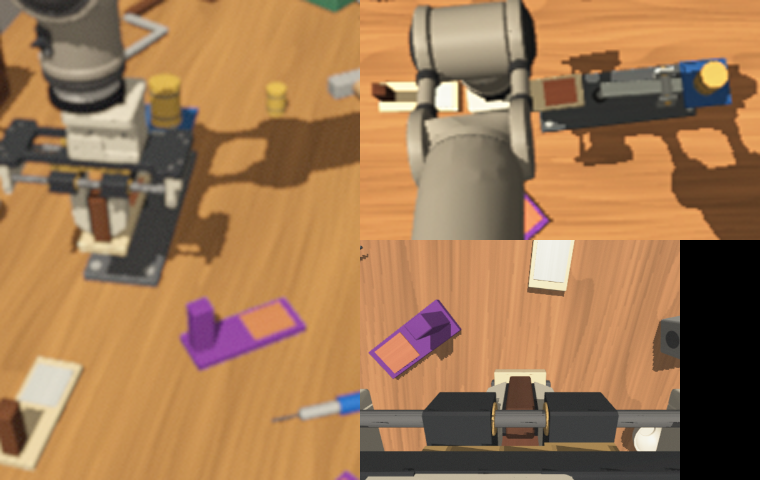

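The slip is held level behind the raised foot and in line with the base (top inset: plate at about (560,92)), and the weight is still in the dish. Lowering close to the base and sliding in.

arm_command(increments=[0.95,0,0,35,0,0.95,0,0,60,0,0.95,0,0,75,0,0.95,0,0,81,0,0.95,0,0,82,0,0.95,-8,0,82,0,0.95,-18,0,82,0,0.95,-28,0,82,0,0.95,-38,0,82,0,0.95,-48,0,82,0,0.95,-58,1,82,0,0.95,-66,1,82,0,0.95,-70,1,82,0,0.95,-70,1,82,0])

```text
time: 14.12
tool_pos: [566.8, 51.7, 38.7]
tcp_rot: [-3.142, 0.0, 1.676]
contact_force: [-0.1, 0.9, 0.0]
grip_width: 19.7
```

Run:
```python
from h import *
o=sensors.get_obs(); b=imaging.capture("side");t=imaging.capture("top")
print(o["tool_pos"],o["tcp_rot"],o["time"],o["grip_width"],o["contact_force"])
s=cv2.resize(b[110:250,170:290],None,fx=3,fy=3,interpolation=cv2.INTER_CUBIC)
t2=cv2.resize(t[120:190,210:330],None,fx=3.5,fy=3.5,interpolation=cv2.INTER_CUBIC)
im=np.zeros((420,780,3),np.uint8);im[:420,:360]=s;im[:245,360:780]=t2
cv2.imwrite("pics/m6.png",im)
```

```text
[566.84142777  51.73857048  38.67110557] [-3.14150438e+00  5.09625279e-05  1.67582150e+00] 14.125 19.731128394448273 [-0.07211534  0.91208639  0.0258911 ]
```

View pics/m6.png

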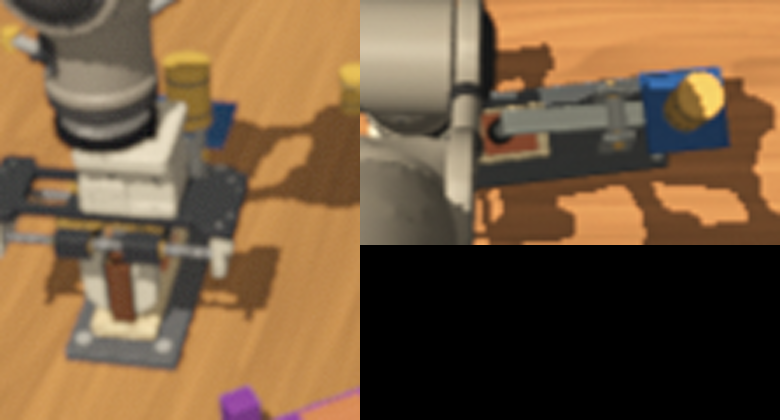

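The slip lies in line on the base, with even margins each side in the side view. In the top view the foot is over the copper plate. Lowering the last 3 mm, releasing and rising.

arm_command(increments=[0.95,0,0,1.5,0,0.95,0,0,3,0,0.95,0,0,3,0,0.7,0,0,3,0,0.6,0,0,3,0,0.2,0,0,3,0,0,0,0,3,0,0,0,0,3,0,0,0,0,3,0,0,0,0,-30,0,0,0,0,-80,0,0,0,0,-130,0,0,0,0,-190,0,0,-50,0,-250,0,0,-90,0,-260,0,0,-90,0,-260,0,0,-90,0,-260,0])

```text
time: 16.35
tool_pos: [575.9, -37.2, 298.0]
tcp_rot: [-3.14, -0.001, 1.676]
contact_force: [-0.8, 0.0, -0.3]
grip_width: 91.6
```

Run:
```python
from h import *
o=sensors.get_obs(); w=imaging.capture("wrist"); b=imaging.capture("side");cw=cam("wrist",o)
print(o["tool_pos"],o["tcp_rot"],o["time"],o["grip_width"],o["contact_force"])
u=np.array([.1045,-.9945]);B=np.array([574.5,-28])
for d in(-95,35): print("pred rear/nose",proj(cw,[*(B+d*u),22]))
m=cv2.inRange(cv2.cvtColor(w,cv2.COLOR_BGR2HSV),(15,10,150),(35,120,255)); m[235:]=0
for k in sorted(cv2.findContours(m,0,1)[0],key=cv2.contourArea)[-3:]:
    x=cv2.boundingRect(k);print(x,cv2.contourArea(k),cv2.minAreaRect(k)[2])
s=cv2.resize(b[110:250,170:290],None,fx=3,fy=3,interpolation=cv2.INTER_CUBIC)
im=np.zeros((420,800,3),np.uint8);im[:,:360]=s;im[:330,360:]=cv2.resize(w,(440,330));cv2.imwrite("pics/m7.png",im)
```

```text
[575.91817163 -37.24838163 298.00977307] [-3.14042847e+00 -7.85627803e-04  1.67560751e+00] 16.35 91.63360301870182 [-0.81179415  0.03986894 -0.29504636]
pred rear/nose (np.float64(255.19054043262972), np.float64(75.96566604891547))
pred rear/nose (np.float64(255.16983572975204), np.float64(171.96384571705525))
(433, 0, 41, 18) 385.0 90.0
(385, 104, 52, 52) 1999.0 45.0
(238, 71, 47, 157) 3531.0 90.0
```

View pics/m7.png

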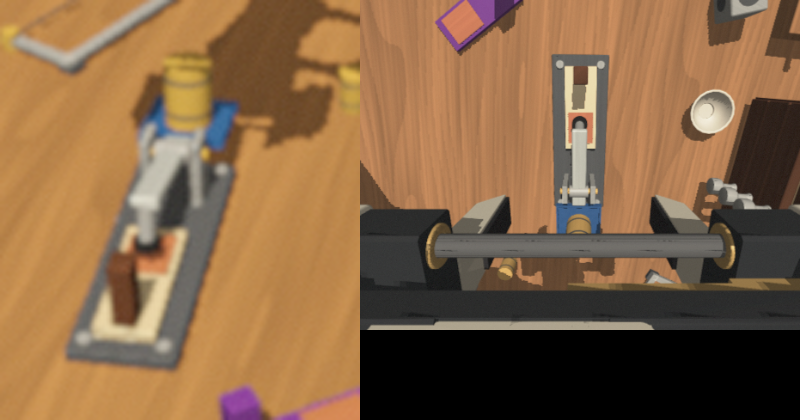

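The slip lies flat and centred on the base, with its rear edge at row 77 against a predicted 76. The foot is up over the copper plate, the weight stands in the dish, and the gripper is clear.

```bash
python3 -c "
from plant import ticket
print(ticket.close_job())"
```

```text
the job is handed in; nothing more can be done
None
```

The hold-down is ready and the job is handed in at about 16.5 s of the 48 s allowed; no verdict was reported.

**What I did:** I stood the larger brass weight in the dish, which took about 9 N and lifted the foot. Then I picked up the copper slip by its grip, carried it to the open end and slid it under the raised foot. I set it down, let go and backed the gripper off.

**Last checks:** In the final pictures the weight stands in the dish and the foot is up. The slip lies flat and in line with the base, with the copper plate below the foot. Its rear edge was within about 1 pixel (1–2 mm) of where I predicted it. The gripper was open at about 300 mm height, with near-zero force on the wrist.

**Disagreement:** The top and wrist cameras differed by about 4 mm sideways on the bed's position. I used the wrist value, and the difference is well inside the 16 mm tolerance. I judged the arm's angle only from the pictures, because no sensor reads it.

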